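# Tighten the airbrush compressor's tank plug and clip its keeper

### The job

Close up the airbrush compressor's air tank: turn the brass wing-headed tapered plug clockwise until it goes snug, then about a sixteenth of a turn more and no further (never more than an eighth of a turn past where it bites, or the thread is ruined). Then swing the hinged steel keeper strap down over the plug and press its snap hook onto the eye until the sprung gate snaps shut behind it, and let go. Leave the paint bottle, the paint jar and the tape roll where they stand.

Things in the scene. Friction and masses are not known exactly. Their poses are not given: they have to be found in the camera images.
- compressor: Airbrush compressor, fixed to the table: grey tank, a lying cylinder 110 mm in diameter along the body's y (y = -125 to +255 mm, axis 70 mm above the table) on rubber feet; blue pump and black motor on top of its +y end (y = +138 to +264 mm, x = -56 to +56, up to 240 mm above the table). Origin on the table under the tank axis, at the plug
- port: Steel boss (34 mm diameter) on the tank that holds the plug, leaning 30 deg from vertical towards the compressor's -x (the robot's side). Origin: centre of its outer face, 20 mm off the tank, at (-37.5, 0, 135) mm in the compressor's frame. Its z (called z') points out along the plug's axis, its y' is the compressor's y, its x' points away from the robot and up
- plug_grip (a point): On the plug axis, 26 mm outside the boss face (z' = 26). Brass wing head: flat bar 40 mm long (point's x), 12 mm thick (point's y), z' = 10 to 36 mm; point's z = z'. Turns about z' only; tighten clockwise seen from outside (negative about z). Starts 0.6 to 1.9 rad short of biting, at any angle; sinks under 1 mm. Loose it needs 0.04 N m and stays where left
- plug_bite (a joint): How far (rad) the plug has been turned past the point where its taper bites; 0 while it still runs loosely. Turning it further takes 0.30 N m at the first bite, rising by 0.33 N m per rad; it stays where it is left. Snug: 0.15 to 0.75, aim for about 0.4; over 0.8 is overtightened
- keeper (a joint): Hinge angle (rad) of the steel keeper strap. 0 = lying along y' over the plug (7 mm above its head); opens upwards and away, starts at 1.85 to 2.15, limit 2.3. Hinge along x' through port point (0, -95, 48) mm; a strap point at distance r from it is at y' = -95 + r cos q, z' = 48 + r sin q. Stiff (0.16 N m), stays where left; near 0.2 the gate meets the eye: up to 15 N to press it to 0
- keeper_grip (a point): Middle of the keeper strap 150 mm from its hinge. Strap 14 mm wide (point's x = x'), 10 mm thick, its free end 193 mm from the hinge (point's y points there). Pinch it here across its width, tool along -z'; it can swivel between the pads. The snap hook hangs on its under side from 161 to 195 mm from the hinge, 12 mm wide, reaching 46 mm below the strap's middle
- gate (a joint): Angle (rad) of the snap hook's sprung gate, a 5 mm steel rod 20 mm long across the mouth of the hook, 0 = shut; it springs back by itself. The eye pushes it inwards (positive, up to 1.45) and it snaps back to 0 behind the eye once the keeper is pressed fully down (under about 0.04 rad)
- gate_tip (a point): Free end of the snap hook's gate, 20 mm from its pivot
- eye_mid (a point): Middle of the cross bar of the eye, a fixed steel staple of 8 mm rod, legs 36 mm apart (along x'), at port point (0, 85, 36) mm; the hook closes around it
- paint_bottle: Loose green paint bottle with black cap, 36 mm in diameter, 85 mm tall, origin at its base. Bystander
- paint_jar: Loose whitish paint jar with white lid, 64 mm in diameter, 55 mm tall, origin at its base. Bystander
- tape_roll: Loose roll of beige masking tape lying flat, 104 mm in diameter, 45 mm tall, origin at its base. Bystander

How it is judged:
By the outcome, as a careful person would: the job done as asked, in the order asked, and still so for the second after the job is handed in, with the robot touching nothing.
It also fails if it takes over 72 s, if anything falls off the work surface, if the arm or the gripper's body presses on something with over 40 N, if the wrist force passes 120 N, or if a joint passes its speed limit or range.

### The arm

A 6-joint arm with a two-finger parallel gripper is mounted at the origin on the work surface. World frame = base frame: x ahead of the robot, y to its left, z up, the work surface at z = 0. Lengths are in mm, angles in degrees, forces in N, time in s.
With the tool pointing down it reaches from about 300 to 850 mm from the base axis. Payload 4.2 kg.
Tool frame: the origin (TCP) lies midway between the tips of the shut fingers; the grasp point (between the pads) lies 19 mm behind it; z points along the fingers, y is the line along which they close (so a half turn about z gives the same grasp; the last joint's range is limited). The gripper opens to 91 mm and grips with 3 to 60 N. Pads are 32 mm wide; open, the fingers measure 118 mm over their backs; the gripper's body (76 mm by 178 mm) begins 60 mm behind the grasp point.
Start: joints at [-75.86, 18.312, 89.639, -0, 72.044, -1.146], TCP at [151.599, -554.672, 213.976] pointing down, gripper open.
Joint ranges: [-177.97, 177.97], [-48.28, 115.42], [12.27, 149.76], [-77.06, 257.06], [2.81, 150.46], [-146.56, 146.56]. Speed limits (degrees/s): [147.25, 147.25, 180, 180, 180, 180].

### API

Orientations are given as [roll, pitch, yaw] about the fixed x, y, z axes, in that order (R = Rz(yaw) Ry(pitch) Rx(roll)).
In Python, from workcell import env gives the robot as it stands.
- The arm moves only by the shell command python3 -m jog 'ROWS' [FORCE]. ROWS is a JSON object of lists of equal length, an entry for each row: "jaw": the finger opening in mm, from 0 to 91.2; "slide": the shift along the tool's x, y, z in units of 30 mm (1.0 is 30 mm), a list of three; "spin": the turn about the tool's z in units of 8 degrees (1.0 is 8 degrees). In form: {"jaw": [jaw, ...], "slide": [[dx, dy, dz], ...], "spin": [spin, ...]}. A call has 1 to 10 rows; each row shifts and turns the commanded pose from where the row before left it, along the tool's axes as they then stand; what a row does not reach is not made up. A row lasts 1/10 s, in which the tool goes at most 50 mm and 8.59 degrees, less where a joint would pass 70% of its speed; a pose out of reach is approached as far as the arm can. A call is refused whole if a number of a shift passes 1 or a number of a turn 1, either way. A call with a gripper value outside its range is refused whole. The fingers move at their own pace and stop on an object; FORCE is the grip in N (left out, the last holds). Time passes only in rows, so rows that do not move let the fingers close. It gives the time, the measured TCP pose, the force, the opening and the grip force at its end, in the units of the state.
- env.state(): the state, without advancing time (a new reading comes with each control period).
- env.grab_frame(name): name is "side" or "top"; returns the picture (400x640x3 uint8, red, green, blue); there is no depth.
- env.camera_model(name): a dict with "fx", "fy", "cx", "cy" (pixels), "camera_from_world" (4x4, takes a point from world to camera coordinates). Camera axes: x right, y up, looking along -z (the intrinsics and any distortion apply to the point x, -y, -z); pixel columns grow to the right and rows downward; lengths in mm; the calibration is good to about 2 mm. A picture is of the moment at which its call begins. camera_model takes no time and is no camera call.
- env.job_done(): hands the job in; it is judged then, once.
The state is a dict: "time_s": time; "qpos": joint angles; "qvel": joint speeds; "effort": joint torques, N m; "ee_pos": TCP position; "ee_rot": TCP orientation; "force": force on the tool from outside, world axes, zero at the start; "torque": the same for the moment, N m; "gripper_width": finger opening in mm; "gripper_force": force on a finger pad.
Only numpy, scipy, OpenCV 4.12 (cv2) and the standard library are available. Lean on these libraries where they do the work, as an engineer would, in place of code of your own. Each camera call takes 0.05 s, during which the arm holds its last target. There are 200 camera calls.

## Working session

There is one attempt and no reset: what is moved stays moved. The work goes in short steps, Python scripts to look and compute and a shell command to move; the robot and the scene stay as the last step left them, time stands still between calls to the robot, and variables do not carry over. Pictures are saved under pics/ and viewed, at most 10 in all, crops included, and the job is handed in when it is done.

```bash
ls; mkdir -p pics; python3 - <<'E'
from workcell import env
import cv2, json
for n in("side","top"):
    cv2.imwrite(f"pics/{n}0.png",env.grab_frame(n)[:,:,::-1]); m=env.camera_model(n); print(n,m)
print(env.state())
E
```

```text
pics
side {'fx': 427.29144556528644, 'fy': 427.29144556528644, 'cx': 319.3734575535647, 'cy': 200.02657697651057, 'camera_from_world': array([[-8.37521657e-01, -5.46403812e-01,  5.90007942e-04,
         4.43038718e+02],
       [ 4.22540664e-01, -6.46980230e-01,  6.34725113e-01,
        -3.09895123e+02],
       [-3.46434498e-01,  5.31845330e-01,  7.72737784e-01,
        -8.21469465e+02],
       [ 0.00000000e+00,  0.00000000e+00,  0.00000000e+00,
         1.00000000e+00]])}
top {'fx': 454.5634446998804, 'fy': 454.5634446998804, 'cx': 326.1332641781224, 'cy': 193.52804988071716, 'camera_from_world': array([[-1.79665882e-02, -9.99515988e-01,  2.53966975e-02,
        -2.96475134e+01],
       [ 9.89565894e-01, -1.41444620e-02,  1.43385061e-01,
        -5.27237425e+02],
       [-1.42956438e-01,  2.77078460e-02,  9.89341060e-01,
        -1.02297077e+03],
       [ 0.00000000e+00,  0.00000000e+00,  0.00000000e+00,
         1.00000000e+00]])}
{'time_s': 0.1, 'qpos': array([-7.58604817e+01,  1.83471674e+01,  8.96979666e+01,  2.51245030e-04,
        7.20451694e+01, -1.14597086e+00]), 'qvel': array([-0.04635701, -0.09761293, -0.25909684,  0.02387369,  0.07199939,
        0.02246748]), 'effort': array([ 1.29667016e-03, -4.13332880e+01, -2.32510257e+01,  7.28734117e-02,
        4.21845820e-02, -5.85243811e-05]), 'ee_pos': array([ 151.47866438, -554.22412588,  213.22231343]), 'ee_rot': array([-1.79909719e+02, -2.04487374e-03,  1.52854099e+01]), 'force': array([-0.36951715,  0.32429557, -0.0459073 ]), 'torque': array([0.01320176, 0.02052085, 0.01997193]), 'gripper_force': 0.0, 'gripper_width': 91.21328038032986}
```

View pics/side0.png

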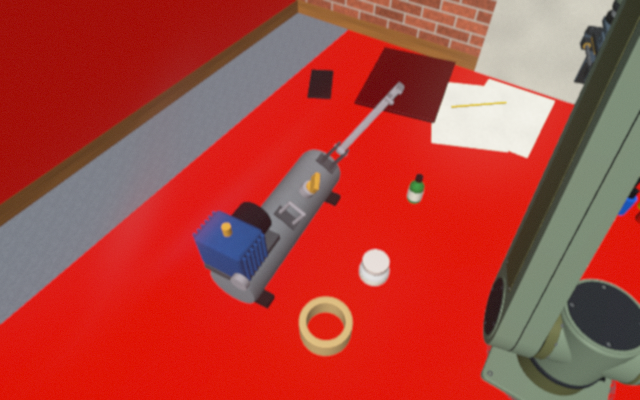

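View pics/top0.png

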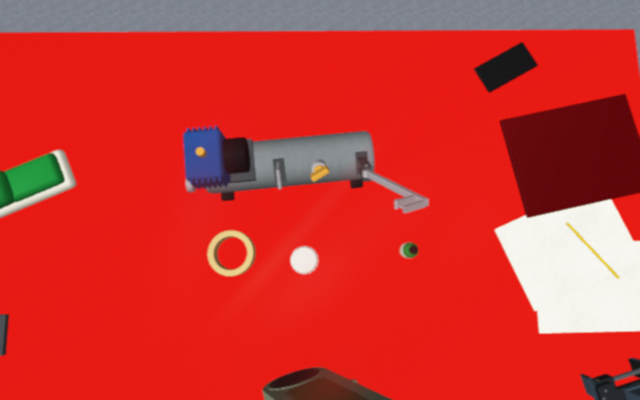

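The side view shows the eye near (289,214), plug (313,183), hinge (330,160) and strap tip (398,88). In the top view they are near (280,172), (319,171), (363,165) and (410,203). I'll enlarge both next.

```bash
python3 - <<'E'
import cv2, numpy as np
a=cv2.imread("pics/side0.png")[145:245,250:350]; b=cv2.imread("pics/top0.png")[125:225,260:360+0]
r=lambda i:cv2.resize(i,(400,400),interpolation=cv2.INTER_CUBIC)
c=cv2.imread("pics/top0.png")[110:210,350:450]
im=np.hstack([r(a),r(b)]); 
cv2.imwrite("pics/crop0.png",im)
E
```

```text
(no output)
```

View pics/crop0.png

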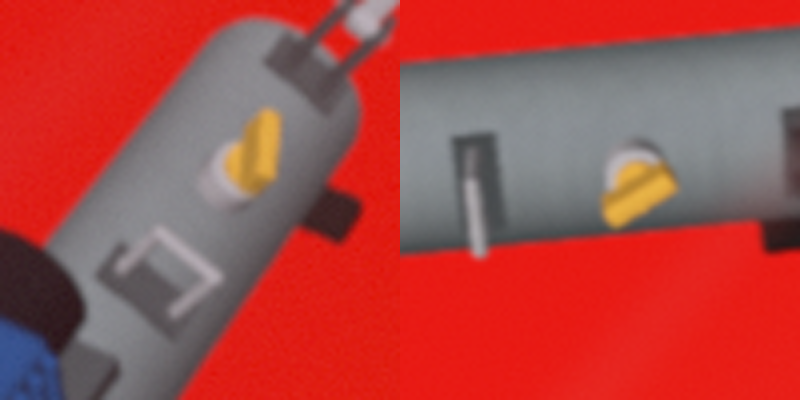

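Crops are at 4x. In the side view the eye bar runs (288.8,202.5) to (304.5,214.5), and in the top view (277.5,169.5) to (280,187.5). The brass wing is near (313,182) in the side view and (320,175) in the top view. Next I'll fit the compressor's x, y and yaw from these points.

```bash
cat > h.py <<'E'
import numpy as np, cv2
from scipy.optimize import least_squares
from scipy.spatial.transform import Rotation as Ro
from workcell import env
M={n:env.camera_model(n) for n in("side","top")}
def proj(n,p):
    m=M[n];T=m["camera_from_world"];c=np.atleast_2d(p)@T[:3,:3].T+T[:3,3]
    return np.c_[m["cx"]+m["fx"]*c[:,0]/-c[:,2], m["cy"]-m["fy"]*c[:,1]/-c[:,2]]
def ray(n,u):
    m=M[n];T=m["camera_from_world"];d=np.array([(u[0]-m["cx"])/m["fx"],-(u[1]-m["cy"])/m["fy"],-1])
    return -T[:3,:3].T@T[:3,3], T[:3,:3].T@d
def tri(us,ut):
    A=[];b=[]
    for n,u in(("side",us),("top",ut)):
        o,d=ray(n,u);d/=np.linalg.norm(d);P=np.eye(3)-np.outer(d,d);A.append(P);b.append(P@o)
    x=np.linalg.lstsq(np.vstack(A),np.hstack(b),rcond=None)[0]
    return x
s,c=.5,np.sqrt(.75)
def port(x,y,yaw):
    Rz=Ro.from_euler('z',yaw).as_matrix(); Rp=Rz@np.array([[c,0,-s],[0,1,0],[s,0,c]])
    return Rp, Rz@[-37.5,0,135]+[x,y,0]
def plane(n,u,R,o,z):  # pixel -> port coords on plane z'=z
    q,d=ray(n,u);q=R.T@(q-o);d=R.T@d
    return q+d*(z-q[2])/d[2]
E
cat > fit.py <<'E'
from h import *
I={n:cv2.imread(f"pics/{n}0.png") for n in M}
w={"side":(270,345,150,225),"top":(300,345,150,195)}
obs=[("side",(288.75,202.5),(18,85,36)),("side",(304.5,214.5),(-18,85,36)),("top",(277.5,169.5),(18,85,36)),("top",(280,187.5),(-18,85,36))]
B={}
for n in M:
    h=cv2.cvtColor(I[n],cv2.COLOR_BGR2HSV);m=cv2.inRange(h,(14,110,80),(32,255,255));x0,x1,y0,y1=w[n]
    k=np.zeros_like(m);k[y0:y1,x0:x1]=m[y0:y1,x0:x1]
    p=np.argwhere(k)[:,::-1];B[n]=p;print(n,len(p),p.mean(0),p.min(0),p.max(0),cv2.minAreaRect(p.astype(np.float32)))
    obs.append((n,p.mean(0),(0,0,24)))
def f(v):
    R,o=port(v[0]*100,v[1]*100,v[2])
    return np.ravel([proj(n,R@np.array(q)+o)[0]-u for n,u,q in obs])
r=least_squares(f,[5.8,-.5,.05]);R,o=port(*(r.x*[100,100,1]))
print(r.x*[100,100,57.3],"port",o);print(r.fun.reshape(-1,2).round(1))
for us,ut in((obs[0][1],obs[2][1]),(obs[1][1],obs[3][1]),(obs[4][1],obs[5][1])): print("tri in port",(R.T@(tri(us,ut)-o)).round(1))
np.save("fit.npy",r.x*[100,100,1])
for n in M:
    h=cv2.cvtColor(I[n],cv2.COLOR_BGR2HSV)
    p=[q for q in B[n] if I[n][q[1],q[0],2]>195]; 
    P=np.array([plane(n,q,R,o,36) for q in p])[:,:2];C=P-P.mean(0);u,S,V=np.linalg.svd(C,full_matrices=False)
    print(n,"bright",len(p),P.mean(0),"angle",np.degrees(np.arctan2(V[0,1],V[0,0])),"len",S*np.sqrt(12/len(p)))
# strap angle guesses
for q in(1.85,2,2.15):
    for n in M: print(q,n,[proj(n,R@[0,-95+d*np.cos(q),48+d*np.sin(q)]+o)[0].round(0) for d in(0,150,193)])
E
python3 fit.py
```

```text
side 190 [313.66315789 182.95789474] [306 173] [319 192] ((314.73077392578125, 182.65383911132812), (12.480754852294922, 19.691858291625977), 33.690067291259766)
top 191 [319.         172.68586387] [311 166] [328 181] ((318.26922607421875, 172.1538543701172), (11.648702621459961, 19.691856384277344), 56.30992889404297)
[604.49410657 -15.90347979   5.60115399] port [567.17312643 -19.56332148 135.        ]
[[ 1.1  0.3]
 [-0.6 -0.4]
 [-0.4  0.7]
 [-0.6 -0.9]
 [ 0.7 -0.4]
 [-0.  -0.6]]
tri in port [19.3 84.4 33.9]
tri in port [-19.9  84.1  35.3]
tri in port [-0.6  0.4 22.7]
side bright 112 [3.02751189 7.5053814 ] angle 88.74935968537233 len [46.3093531 20.1327389]
top bright 122 [2.43797721 0.93418759] angle -51.8543905482216 len [33.05329903 22.25193522]
1.85 side [array([339., 149.]), array([384., 102.]), array([398.,  87.])]
1.85 top [array([366., 171.]), array([402., 195.]), array([415., 203.])]
2 side [array([339., 149.]), array([385.,  99.]), array([400.,  83.])]
2 top [array([366., 171.]), array([413., 192.]), array([429., 199.])]
2.15 side [array([339., 149.]), array([386.,  96.]), array([401.,  80.])]
2.15 top [array([366., 171.]), array([422., 188.]), array([441., 194.])]
```

```bash
python3 - <<'E'
from h import *
R,o=port(*np.load("fit.npy"))
I={n:cv2.imread(f"pics/{n}0.png") for n in M}
for n,a,b in(("top",(312,175),(327,167.5)),("top",(313,182),(329,172)),("side",(315.5,173),(310,192)),("side",(320,174.5),(317.5,190))):
    A,B=plane(n,a,R,o,36),plane(n,b,R,o,36);d=B-A;print(n,A.round(1),B.round(1),np.degrees(np.arctan2(d[1],d[0])))
# expected corner pixels for candidate angles, in crop coords; rectified views at z'=36
out=[]
for n in("side","top"):
    g=np.array([[(x,y,36) for y in np.linspace(40,-40,200)] for x in np.linspace(40,-40,200)]).reshape(-1,3)
    uv=proj(n,g@R.T+o).astype(np.float32).reshape(200,200,2)
    out.append(cv2.resize(cv2.remap(I[n],uv,None,cv2.INTER_CUBIC),(400,400)))
cv2.imwrite("pics/rect.png",np.hstack(out))
E
```

```text
top [-0.6 15.3 36. ] [ 12.1 -16.9  36. ] -68.55192020876619
top [-16.1  14.8  36. ] [  1.9 -20.2  36. ] -62.76190232332269
side [ 11.2 -12.3  36. ] [-2.4 34.3 36. ] 106.32862126063993
side [  1.6 -16.8  36. ] [-12.8  18.4  36. ] 112.26432892092302
```

View pics/rect.png

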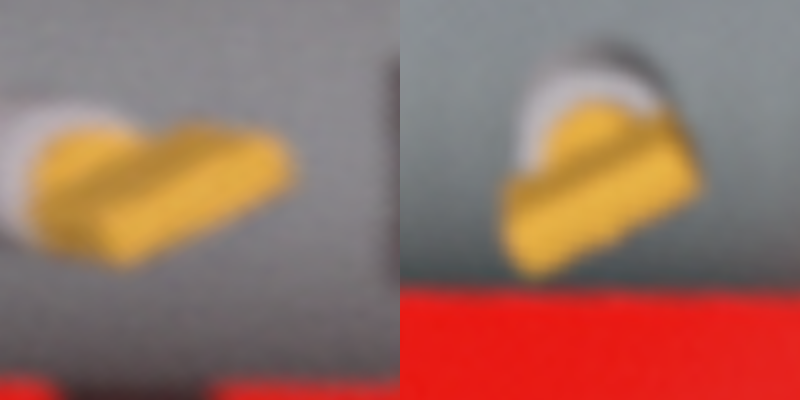

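The rectified patches (up is +x', right is -y') show the wing's outer face centred within 1 mm of the axis. It is tilted about 27 deg, so the wing angle is about -63 deg from x'. The jog can't tilt the tool, so I'll work with a vertical tool and come round on the robot's side, clear of the raised strap.

```bash
cat >> h.py <<'E'
def go(target=None,yaw=None):  # print what remains in tool axes and units
    s=env.state();p=s["ee_pos"];y=s["ee_rot"][2];Rt=Ro.from_euler('xyz',s["ee_rot"],degrees=True).as_matrix()
    print("t",round(s["time_s"],1),"p",p.round(1),"rot",s["ee_rot"].round(1),"F",s["force"].round(1),"w",round(s["gripper_width"],1),"q",s["qpos"].round(0))
    if target is not None: print("slide units",(Rt.T@(np.array(target)-p)/30).round(2))
    if yaw is not None: print("spin units",round(-((yaw-y+180)%360-180)/8,2))
def P(x,y,z):
    R,o=port(*np.load("fit.npy"));return R@[x,y,z]+o
E
python3 -m jog '{"jaw":[91,91,91,91,91,91,91,91],"slide":[[0.25,-0.9,-0.36],[0.25,-0.9,-0.36],[0.25,-0.9,-0.36],[0.25,-0.9,-0.36],[0.25,-0.9,-0.36],[0.25,-0.9,-0.36],[0.25,-0.9,-0.36],[0.25,-0.9,-0.36]],"spin":[0,0,0,0,0,0,0,0]}'
python3 -m jog '{"jaw":[91,91,91,91,91,91,91,91,91,91],"slide":[[0,0,0],[0,0,0],[0,0,0],[0,0,0],[0,0,0],[0,0,0],[0,0,0],[0,0,0],[0,0,0],[0,0,0]],"spin":[-1,-1,-1,-1,-1,-1,-1,-1,-1,-1]}'
python3 -c "
from h import *
go((330,-20,300),119.4);print(P(0,0,25))"
```

```text
time_s: 0.9
ee_pos: [152.3, -329.0, 300.4]
ee_rot: [-180.0, 0.0, 15.3]
force: [-0.2, 1.1, 0.2]
gripper_width: 91.0
gripper_force: 0.0
time_s: 1.9
ee_pos: [152.4, -330.2, 300.0]
ee_rot: [-180.0, -0.0, 95.6]
force: [0.2, 0.6, 0.9]
gripper_width: 91.0
gripper_force: 0.0
t 1.9 p [ 152.4 -330.2  300. ] rot [-180.    -0.    95.6] F [0.2 0.6 0.9] w 91.0 q [-67.  -4. 104.   0.  80. -73.]
slide units [9.71 6.9  0.01]
spin units -2.97
[554.73279972 -20.78326871 156.65063509]
```

```bash
python3 -m jog '{"jaw":[91,91,91,91,91,91,91,91,91,91],"slide":[[0.97,0.69,0],[0.97,0.69,0],[0.97,0.69,0],[0.97,0.69,0],[0.97,0.69,0],[0.97,0.69,0],[0.97,0.69,0],[0.97,0.69,0],[0.97,0.69,0],[0.97,0.69,0]],"spin":[0,0,0,0,0,0,0,0,0,0]}'
python3 -m jog '{"jaw":[60,60,60,60],"slide":[[0,0,0],[0,0,0],[0,0,0],[0,0,0]],"spin":[-1,-1,-0.97,0]}'
python3 -c "
from h import *
go((555,-21,240),119.4)"
```

```text
time_s: 2.9
ee_pos: [332.0, -20.2, 300.2]
ee_rot: [180.0, 0.0, 95.3]
force: [-0.1, -0.2, 0.9]
gripper_width: 91.0
gripper_force: 0.0
time_s: 3.3
ee_pos: [331.6, -21.5, 300.0]
ee_rot: [-180.0, -0.0, 119.1]
force: [0.3, -0.1, -0.4]
gripper_width: 62.1
gripper_force: 0.0
t 3.3 p [331.6 -21.5 300. ] rot [-180.    -0.   119.1] F [ 0.3 -0.1 -0.4] w 62.1 q [ -6.  -7. 107.  -0.  81. -35.]
slide units [-3.6   6.52  1.99]
spin units -0.04
```

```bash
python3 -m jog '{"jaw":[50,50,50,50,50,50,50,50,50],"slide":[[-0.45,0.82,0.25],[-0.45,0.82,0.25],[-0.45,0.82,0.25],[-0.45,0.82,0.25],[-0.45,0.82,0.25],[-0.45,0.82,0.25],[-0.45,0.82,0.25],[-0.45,0.82,0.25],[0,0,0]],"spin":[0,0,0,0,0,0,0,0,0]}'
python3 - <<'E'
from h import *
go((554.7,-20.8,170),119.4)
a=[cv2.resize(env.grab_frame(n)[y:y+140,x:x+140,::-1],(400,400),interpolation=cv2.INTER_CUBIC) for n,x,y in(("side",240,100),("top",250,100))]
cv2.imwrite("pics/c1.png",np.hstack(a))
E
```

```text
time_s: 4.2
ee_pos: [558.4, -20.7, 238.1]
ee_rot: [-179.9, -0.1, 118.9]
force: [0.5, 0.2, 0.3]
gripper_width: 49.8
gripper_force: 0.0
t 4.2 p [558.4 -20.7 238.1] rot [-1.799e+02 -1.000e-01  1.189e+02] F [0.5 0.2 0.3] w 49.8 q [ -3.  16.  89.   0.  75. -32.]
slide units [ 0.06 -0.11  2.27]
spin units -0.07
```

View pics/c1.png

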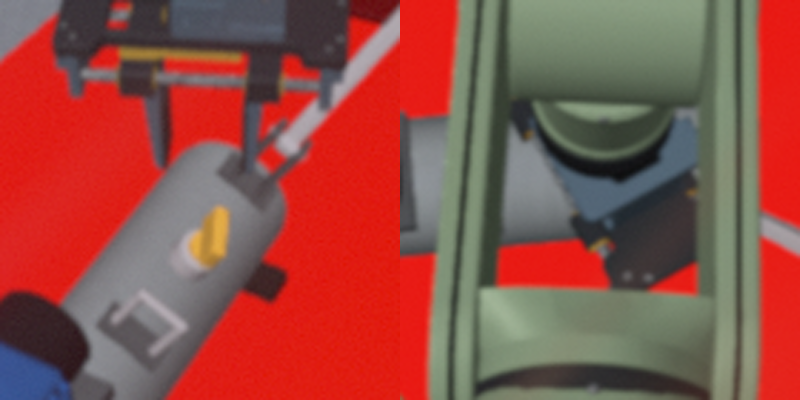

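The gripper hangs open above the plug with the fingers straddling its axis, and the strap is well behind. Descending.

```bash
python3 -m jog '{"jaw":[40,40,40,40,40],"slide":[[0.07,-0.14,0.6],[0,0,0.6],[0,0,0.6],[0,0,0.5],[0,0,0.3]],"spin":[-0.07,0,0,0,0]}'
python3 -m jog '{"jaw":[40,40],"slide":[[0,0,0.3],[0,0,0]],"spin":[0,0]}'
python3 -c "
from h import *
go((554,-20.9,150),119.4)"
```

```text
time_s: 4.8
ee_pos: [550.1, -20.8, 161.9]
ee_rot: [-179.9, -0.0, 119.5]
force: [-0.4, 0.1, 0.3]
gripper_width: 39.7
gripper_force: 0.0
time_s: 5.0
ee_pos: [550.8, -20.7, 152.8]
ee_rot: [-179.9, -0.0, 119.6]
force: [-0.1, 0.3, -0.1]
gripper_width: 39.8
gripper_force: 0.0
t 5.0 p [550.8 -20.7 152.8] rot [-179.9   -0.   119.6] F [-0.1  0.3 -0.1] w 39.8 q [ -3.  19.  98.  -0.  63. -33.]
slide units [-0.06  0.09  0.09]
spin units 0.02
```

```bash
python3 -m jog '{"jaw":[30,20,10,5,5,5],"slide":[[-0.06,0.09,0.09],[0,0,0],[0,0,0],[0,0,0],[0,0,0],[0,0,0]],"spin":[0,0,0,0,0,0]}' 8
python3 -c "
from h import *
go((554,-20.9,150),119.4);print(env.state()['torque'])"
```

```text
time_s: 5.6
ee_pos: [553.5, -22.0, 151.0]
ee_rot: [-179.8, 0.0, 119.6]
force: [-4.0, -3.4, 2.6]
gripper_width: 19.9
gripper_force: 7.5
t 5.6 p [553.5 -22.  151. ] rot [-179.8    0.   119.6] F [-4.  -3.4  2.6] w 19.9 q [ -3.  19.  98.  -0.  63. -33.]
slide units [0.02 0.03 0.03]
spin units 0.03
[-0.55132932  0.57267273  0.03126113]
```

```bash
cat > s.py <<'E'
from h import *
R,o=port(*np.load("fit.npy"));s=env.state()
y=s["ee_rot"][2]-np.degrees(np.load("fit.npy")[2]);a=np.radians(y)
phi=np.degrees(np.arctan2(np.sin(a)*c,np.cos(a)))
print("t %.1f yaw %.1f phi(117 start) %.1f p %s F %s tau %s tau_z' %.2f w %.1f g %.1f"%(s["time_s"],s["ee_rot"][2],phi,s["ee_pos"].round(1),s["force"].round(1),s["torque"].round(2),s["torque"]@R[:,2],s["gripper_width"],s["gripper_force"]))
E
J(){ :; }
python3 -m jog '{"jaw":[5,5],"slide":[[0,0,0],[0,0,0]],"spin":[0,0]}' 40 >/dev/null; python3 s.py
python3 -m jog '{"jaw":[5,5,5],"slide":[[0,0,0],[0,0,0],[0,0,0]],"spin":[0.5,0.5,0]}' >/dev/null; python3 s.py
python3 -m jog '{"jaw":[5,5,5],"slide":[[0,0,0],[0,0,0],[0,0,0]],"spin":[0.5,0.5,0]}' >/dev/null; python3 s.py
```

```text
t 5.8 yaw 119.6 phi(117 start) 117.3 p [553.6 -21.9 151.3] F [-4.7 -2.6  4.7] tau [-0.39  0.45  0.14] tau_z' 0.30 w 18.1 g 36.7
t 6.1 yaw 111.6 phi(117 start) 108.3 p [553.3 -21.5 151. ] F [-4.2 -3.5  2.2] tau [0.04 0.47 0.27] tau_z' 0.19 w 18.5 g 37.7
t 6.4 yaw 103.6 phi(117 start) 99.2 p [553.4 -21.4 151.2] F [-6.2 -2.7  3.1] tau [0.1  0.39 0.29] tau_z' 0.18 w 18.1 g 40.4
```

```bash
python3 -m jog '{"jaw":[5,5,5],"slide":[[0,0,0],[0,0,0],[0,0,0]],"spin":[0.5,0.5,0]}' >/dev/null; python3 s.py
python3 -m jog '{"jaw":[5,5,5],"slide":[[0,0,0],[0,0,0],[0,0,0]],"spin":[0.5,0.5,0]}' >/dev/null; python3 s.py
python3 -m jog '{"jaw":[5,5,5],"slide":[[0,0,0],[0,0,0],[0,0,0]],"spin":[0.5,0.5,0]}' >/dev/null; python3 s.py
```

```text
t 6.7 yaw 95.6 phi(117 start) 90.0 p [553.3 -21.6 151.5] F [-6.3 -3.   5.2] tau [-0.05  0.52  0.17] tau_z' 0.15 w 18.0 g 40.7
t 7.0 yaw 87.6 phi(117 start) 80.8 p [553.  -21.6 151.7] F [-7.2 -3.   6.7] tau [-0.03  0.66  0.25] tau_z' 0.20 w 17.7 g 40.7
t 7.3 yaw 79.6 phi(117 start) 71.7 p [552.8 -21.8 152. ] F [-8.7 -3.6  8.3] tau [-0.24  0.83  0.16] tau_z' 0.21 w 18.0 g 40.6
```

```bash
python3 - <<'E'
from h import *
a=[cv2.resize(env.grab_frame(n)[y:y+140,x:x+140,::-1],(400,400),interpolation=cv2.INTER_CUBIC) for n,x,y in(("side",240,100),("top",250,100))]
cv2.imwrite("pics/c2.png",a[0])
E
```

```text
(no output)
```

View pics/c2.png

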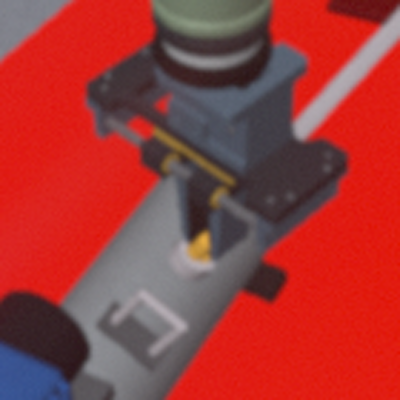

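The wing sits between the pads and is following the turn. The plug has gone about 45 deg with no bite yet.

```bash
python3 -m jog '{"jaw":[5,5,5],"slide":[[0,0,0],[0,0,0],[0,0,0]],"spin":[0.5,0.5,0]}' >/dev/null; python3 s.py
python3 -m jog '{"jaw":[5,5,5],"slide":[[0,0,0],[0,0,0],[0,0,0]],"spin":[0.5,0.5,0]}' >/dev/null; python3 s.py
python3 -m jog '{"jaw":[5,5,5],"slide":[[0,0,0],[0,0,0],[0,0,0]],"spin":[0.5,0.5,0]}' >/dev/null; python3 s.py
```

```text
t 7.7 yaw 71.6 phi(117 start) 62.8 p [552.6 -21.9 152.4] F [-9.2 -3.5 11. ] tau [-0.33  1.01  0.09] tau_z' 0.20 w 16.8 g 40.7
t 8.0 yaw 63.6 phi(117 start) 54.2 p [552.3 -22.  152.7] F [-10.4  -4.5  11.8] tau [-0.48  1.23  0.01] tau_z' 0.19 w 16.2 g 40.8
t 8.3 yaw 55.6 phi(117 start) 45.9 p [552.1 -22.1 152.9] F [-11.6  -3.2  13.8] tau [-0.58  1.47  0.03] tau_z' 0.24 w 16.2 g 40.9
```

```bash
python3 -m jog '{"jaw":[26,26,26],"slide":[[0,0,0],[0,0,0],[0,0,0]],"spin":[0,0,0]}' >/dev/null; python3 s.py
python3 -m jog '{"jaw":[5,5,5,5],"slide":[[0,0,0],[0,0,0],[0,0,0],[0,0,0]],"spin":[0,0,0,0]}' 40 >/dev/null; python3 s.py
python3 -m jog '{"jaw":[5,5,5],"slide":[[0,0,0],[0,0,0],[0,0,0]],"spin":[0.5,0.5,0]}' >/dev/null; python3 s.py
```

```text
t 8.6 yaw 55.6 phi(117 start) 45.9 p [555.4 -20.9 150.9] F [-0.1 -0.   0.8] tau [-0.05 -0.09 -0.01] tau_z' 0.02 w 25.7 g 0.0
t 9.0 yaw 55.6 phi(117 start) 45.9 p [554.  -20.2 151. ] F [-4.9  2.4  5.9] tau [ 0.2   0.49 -0.17] tau_z' -0.27 w 17.6 g 36.7
t 9.3 yaw 47.5 phi(117 start) 37.9 p [554.  -20.2 151.8] F [-6.   1.5  8.3] tau [ 0.31  0.59 -0.09] tau_z' -0.26 w 16.0 g 38.0
```

```bash
python3 -m jog '{"jaw":[5,5,5],"slide":[[0,-0.04,0],[0,0,0],[0,0,0]],"spin":[0.5,0.5,0]}' >/dev/null; python3 s.py
python3 -m jog '{"jaw":[5,5,5],"slide":[[0,0,0],[0,0,0],[0,0,0]],"spin":[0.5,0,0]}' >/dev/null; python3 s.py
python3 -m jog '{"jaw":[5,5,5],"slide":[[0,0,0],[0,0,0],[0,0,0]],"spin":[0.5,0,0]}' >/dev/null; python3 s.py
python3 -m jog '{"jaw":[5,5,5],"slide":[[0,0,0],[0,0,0],[0,0,0]],"spin":[0.5,0,0]}' >/dev/null; python3 s.py
```

```text
t 9.6 yaw 39.5 phi(117 start) 30.2 p [554.  -20.4 152.2] F [-5.7 -1.2  8.8] tau [-0.3   0.33 -0.16] tau_z' 0.00 w 15.4 g 39.1
t 9.9 yaw 35.6 phi(117 start) 26.6 p [554.  -20.6 152.3] F [-5.1 -1.3  9.6] tau [-0.43  0.33 -0.24] tau_z' -0.02 w 14.3 g 39.6
t 10.2 yaw 31.6 phi(117 start) 22.9 p [554.  -20.8 152.3] F [-5.6 -1.2 10.6] tau [-0.46  0.37 -0.2 ] tau_z' 0.04 w 14.1 g 39.6
t 10.5 yaw 27.7 phi(117 start) 19.3 p [553.9 -20.6 152.5] F [-6.6 -1.  10.9] tau [-0.32  0.51  0.12] tau_z' 0.24 w 13.6 g 39.1
```

```bash
python3 -m jog '{"jaw":[5,5,5],"slide":[[0,0,0],[0,0,0],[0,0,0]],"spin":[0.5,0,0]}' >/dev/null; python3 s.py
python3 -m jog '{"jaw":[5,5,5],"slide":[[0,0,0],[0,0,0],[0,0,0]],"spin":[0.5,0,0]}' >/dev/null; python3 s.py
```

```text
t 10.8 yaw 23.7 phi(117 start) 15.8 p [553.7 -20.6 152.7] F [-6.6 -1.  12.6] tau [-0.38  0.63  0.14] tau_z' 0.28 w 13.1 g 39.0
t 11.1 yaw 19.7 phi(117 start) 12.2 p [553.8 -20.8 152.7] F [-5.8 -0.8 11.7] tau [-0.41  0.61  0.14] tau_z' 0.29 w 12.9 g 39.4
```

```bash
python3 -m jog '{"jaw":[5,5,5],"slide":[[0,0,0],[0,0,0],[0,0,0]],"spin":[0.5,0,0]}' >/dev/null; python3 s.py
python3 -m jog '{"jaw":[24,24,24],"slide":[[0,0,0],[0,0,0],[0,0,0]],"spin":[0,0,0]}' >/dev/null; python3 s.py
python3 -m jog '{"jaw":[5,5,5,5],"slide":[[0,0,0],[0,0,0],[0,0,0],[0,0,0]],"spin":[0,0,0,0]}' 40 >/dev/null; python3 s.py
python3 -m jog '{"jaw":[5,5,5],"slide":[[0,0,0],[0,0,0],[0,0,0]],"spin":[0.4,0,0]}' >/dev/null; python3 s.py
```

```text
t 11.4 yaw 15.7 phi(117 start) 8.7 p [553.8 -20.9 152.6] F [-6.5 -1.2 12.3] tau [-0.51  0.64  0.15] tau_z' 0.35 w 12.5 g 39.5
t 11.7 yaw 15.6 phi(117 start) 8.7 p [554.2 -20.1 150.3] F [-0.5 -0.  -0.1] tau [ 0.03  0.04 -0.02] tau_z' -0.03 w 24.0 g 0.0
t 12.1 yaw 15.6 phi(117 start) 8.7 p [554.3 -20.8 150.4] F [ 0.6 -2.5 -2.9] tau [-0.91 -0.36  0.09] tau_z' 0.55 w 12.4 g 39.3
t 12.4 yaw 12.5 phi(117 start) 6.0 p [554.3 -20.7 150.5] F [ 2.5 -3.4 -3.7] tau [-1.   -0.48  0.19] tau_z' 0.68 w 12.8 g 39.0
```

```bash
python3 -m jog '{"jaw":[5,5,5],"slide":[[0,0,0],[0,0,0],[0,0,0]],"spin":[0.5,0,0]}' >/dev/null; python3 s.py
python3 -m jog '{"jaw":[5,5,5],"slide":[[0,0,0],[0,0,0],[0,0,0]],"spin":[0.5,0,0]}' >/dev/null; python3 s.py
python3 -m jog '{"jaw":[30,30,30,30],"slide":[[0,0,0],[0,0,0],[0,0,0],[0,0,0]],"spin":[0,0,0,0]}' >/dev/null; python3 s.py
python3 -m jog '{"jaw":[30,30,30,30],"slide":[[0,0,-1],[0,0,-1],[0,0,-1],[0,0,-1]],"spin":[0,0,0,0]}' >/dev/null; python3 s.py
```

```text
t 12.7 yaw 8.5 phi(117 start) 2.5 p [554.3 -20.7 150.7] F [ 2.1 -5.  -3.4] tau [-1.06 -0.57  0.1 ] tau_z' 0.64 w 11.8 g 39.4
t 13.0 yaw 4.6 phi(117 start) -0.9 p [554.3 -20.6 150.8] F [ 2.3 -4.5 -1.6] tau [-0.95 -0.52  0.27] tau_z' 0.73 w 11.5 g 39.8
t 13.4 yaw 4.4 phi(117 start) -1.0 p [553.7 -19.7 150.7] F [ 0.5  0.3 -0.9] tau [ 0.    0.03 -0.01] tau_z' -0.01 w 29.9 g 0.0
t 13.8 yaw 4.4 phi(117 start) -1.0 p [553.7 -19.7 271.9] F [0.3 0.5 0.6] tau [-0.01 -0.    0.07] tau_z' 0.06 w 29.8 g 0.0
```

The plug is about 0.4 rad past the bite and released. Next I'll go round in front of the raised strap to its far side with the fingers shut, so I can push it over.

```bash
python3 -m jog '{"jaw":[0,0,0,0,0,0,0,0],"slide":[[-0.93,-0.07,-0.12],[-0.93,-0.07,-0.12],[-0.93,-0.07,-0.12],[-0.93,-0.07,-0.12],[-0.93,-0.07,-0.12],[-0.93,-0.07,-0.12],[-0.93,-0.07,-0.12],[-0.93,-0.07,-0.12]],"spin":[0,0,0,0,0,0,0,0]}' >/dev/null
python3 -m jog '{"jaw":[0,0,0,0,0,0,0,0],"slide":[[0,1,0],[0,1,0],[0,1,0],[0,1,0],[0,1,0],[0,1,0],[0,1,0],[0,1,0]],"spin":[0,0,0,0,0,0,0,0]}' > /dev/null
python3 -m jog '{"jaw":[0,0,0,0,0,0,0,0,0,0],"slide":[[0,0,0],[0,0,0],[0,0,0],[0,0,0],[0,0,0],[0,0,0],[0,0,0],[0,0,0],[0,0,0],[0,0,0]],"spin":[-1,-1,-1,-1,-1,-1,-1,-1,-1,-1]}' >/dev/null
python3 -m jog '{"jaw":[0,0],"slide":[[0,0,0],[0,0,0]],"spin":[-1,-0.4]}' >/dev/null
python3 - <<'E'
from h import *
t=P(0,-205,180)-[0,0,15];print(t);go(t,95.6)
h=I={n:env.grab_frame(n)[:,:,::-1] for n in M}
a=[cv2.resize(I[n][y:y+140,x:x+140],(400,400),interpolation=cv2.INTER_CUBIC) for n,x,y in(("side",280,60),("top",300,100))]
cv2.imwrite("pics/c3.png",np.hstack(a))
E
```

```text
[ 497.60990865 -232.36829964  275.88457268]
t 16.6 p [ 348.6 -259.4  299.5] rot [180.   -0.   95.8] F [-0.4 -0.5  0.2] w 0.7 q [-38.   3.  97.   0.  80. -44.]
slide units [0.39 5.03 0.79]
spin units 0.03
```

View pics/c3.png

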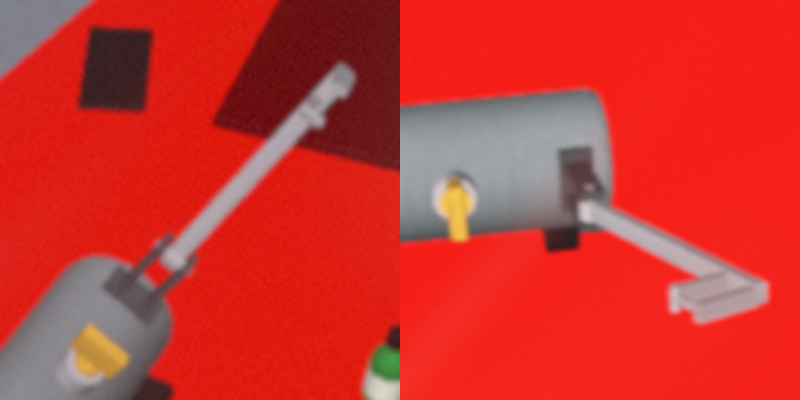

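The wing now lies along x', as planned. In the top view the strap end is at about (428,201), so q is about 2.0. I'll approach behind it and work out the arc in tool units.

```bash
python3 -m jog '{"jaw":[0,0,0,0,0,0],"slide":[[0.065,0.84,0.13],[0.065,0.84,0.13],[0.065,0.84,0.13],[0.065,0.84,0.13],[0.065,0.84,0.13],[0.065,0.84,0.13]],"spin":[0,0,0,0,0,0]}' >/dev/null
cat > arc.py <<'E'
from h import *
s=env.state();R,o=port(*np.load("fit.npy"));go()
p=R.T@(s["ee_pos"]-o);print("port coords",p.round(1))
Rt=Ro.from_euler('xyz',s["ee_rot"],degrees=True).as_matrix()
prev=s["ee_pos"]
for q in (1.95,1.8,1.65,1.5,1.35,1.2,1.05,.9,.75,.6,.45,.3,.2,.1,0):
    r=160;t=R@[0,-95+r*np.cos(q)-5*np.sin(q)-16,48+r*np.sin(q)+5*np.cos(q)]+o+[0,0,3.5]
    print(q,t.round(0),(Rt.T@(t-prev)/30).round(2));prev=t
E
python3 arc.py
```

```text
t 17.3 p [ 498.9 -232.9  275.8] rot [180.   -0.   95.5] F [ 0.3 -0.2 -0.3] w 0.3 q [-26.  14.  86.   0.  79. -32.]
port coords [  -6.4 -205.6  166.3]
1.95 [ 487. -203.  307.] [ 1.03 -0.29 -1.04]
1.8 [ 481. -181.  314.] [ 0.76 -0.13 -0.23]
1.65 [ 477. -158.  318.] [ 0.79 -0.07 -0.13]
1.5 [ 474. -134.  319.] [ 0.8  -0.02 -0.02]
1.35 [ 473. -110.  316.] [0.79 0.04 0.08]
1.2 [474. -87. 311.] [0.77 0.1  0.18]
1.05 [476. -64. 302.] [0.73 0.16 0.28]
0.9 [481. -44. 291.] [0.68 0.21 0.37]
0.75 [487. -25. 278.] [0.6  0.26 0.45]
0.6 [494.  -8. 262.] [0.52 0.3  0.53]
0.45 [503.   5. 244.] [0.42 0.34 0.59]
0.3 [513.  16. 225.] [0.32 0.37 0.64]
0.2 [521.  21. 212.] [0.15 0.26 0.44]
0.1 [528.  25. 198.] [0.1  0.26 0.45]
0 [536.  27. 184.] [0.04 0.27 0.46]
```

```bash
python3 -m jog '{"jaw":[0,0,0,0,0,0,0,0,0,0],"slide":[[0.5,-0.15,-0.52],[0.5,-0.15,-0.52],[0.38,-0.07,-0.12],[0.38,-0.07,-0.12],[0.4,-0.04,-0.07],[0.4,-0.04,-0.07],[0.4,0,0],[0.4,0,0],[0.4,0.02,0.04],[0.4,0.02,0.04]],"spin":[0,0,0,0,0,0,0,0,0,0]}'
python3 - <<'E'
from h import *
I={n:env.grab_frame(n)[:,:,::-1] for n in M}
a=[cv2.resize(I[n][y:y+160,x:x+160],(400,400),interpolation=cv2.INTER_CUBIC) for n,x,y in(("side",280,60),("top",280,100))]
cv2.imwrite("pics/c4.png",np.hstack(a))
E
python3 arc.py
```

```text
time_s: 18.3
ee_pos: [471.2, -109.6, 315.9]
ee_rot: [-180.0, -0.0, 95.6]
force: [0.1, -1.8, 0.4]
gripper_width: 0.9
gripper_force: 0.4
t 18.4 p [ 471.1 -108.9  315.9] rot [-1.80e+02 -1.00e-01  9.57e+01] F [-0.6 -0.5  0.1] w 0.4 q [-14.   7.  90.   0.  83. -20.]
port coords [ 1.000e-01 -7.950e+01  2.088e+02]
1.95 [ 487. -203.  307.] [-3.18  0.23  0.29]
1.8 [ 481. -181.  314.] [ 0.76 -0.13 -0.23]
1.65 [ 477. -158.  318.] [ 0.79 -0.07 -0.13]
1.5 [ 474. -134.  319.] [ 0.8  -0.01 -0.02]
1.35 [ 473. -110.  316.] [0.79 0.05 0.08]
1.2 [474. -87. 311.] [0.77 0.11 0.18]
1.05 [476. -64. 302.] [0.73 0.16 0.28]
0.9 [481. -44. 291.] [0.67 0.22 0.37]
0.75 [487. -25. 278.] [0.6  0.26 0.45]
0.6 [494.  -8. 262.] [0.52 0.31 0.53]
0.45 [503.   5. 244.] [0.42 0.34 0.59]
0.3 [513.  16. 225.] [0.31 0.37 0.64]
0.2 [521.  21. 212.] [0.15 0.26 0.44]
0.1 [528.  25. 198.] [0.1  0.26 0.45]
0 [536.  27. 184.] [0.04 0.27 0.46]
```

View pics/c4.png

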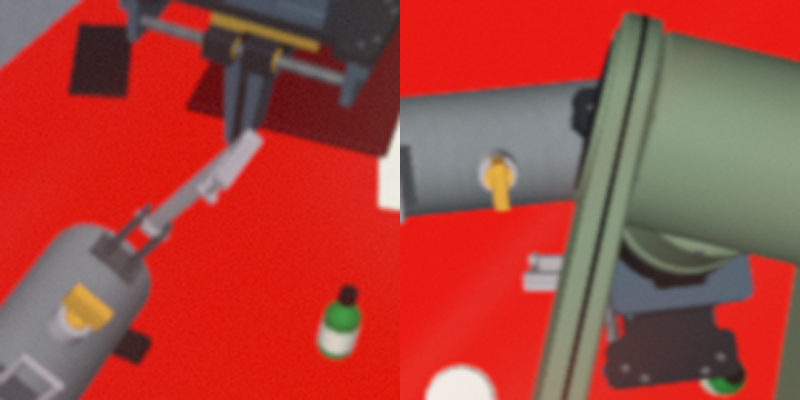

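The strap is moving ahead of the shut fingers as planned. Continuing the arc.

```bash
python3 -m jog '{"jaw":[0,0,0,0,0,0,0,0,0,0],"slide":[[0.38,0.05,0.09],[0.38,0.05,0.09],[0.37,0.08,0.14],[0.37,0.08,0.14],[0.34,0.11,0.18],[0.34,0.11,0.18],[0.3,0.13,0.23],[0.3,0.13,0.23],[0.26,0.15,0.26],[0.26,0.15,0.26]],"spin":[0,0,0,0,0,0,0,0,0,0]}'
python3 -m jog '{"jaw":[0,0,0,0],"slide":[[0.21,0.17,0.3],[0.21,0.17,0.3],[0.16,0.18,0.32],[0.16,0.18,0.32]],"spin":[0,0,0,0]}'
python3 - <<'E'
from h import *
I={n:env.grab_frame(n)[:,:,::-1] for n in M}
a=[cv2.resize(I[n][y:y+160,x:x+160],(400,400),interpolation=cv2.INTER_CUBIC) for n,x,y in(("side",240,90),("top",220,100))]
cv2.imwrite("pics/c5.png",np.hstack(a))
E
python3 arc.py|tail -3
```

```text
time_s: 19.4
ee_pos: [493.6, -8.4, 261.8]
ee_rot: [179.9, 0.0, 95.6]
force: [4.3, -0.8, 1.5]
gripper_width: 0.3
gripper_force: 2.2
time_s: 19.8
ee_pos: [510.3, 15.4, 223.3]
ee_rot: [-179.7, 0.0, 95.6]
force: [0.3, -0.4, -0.3]
gripper_width: 0.1
gripper_force: 0.1
0.2 [521.  21. 212.] [0.15 0.26 0.44]
0.1 [528.  25. 198.] [0.1  0.27 0.45]
0 [536.  27. 184.] [0.04 0.27 0.46]
```

View pics/c5.png

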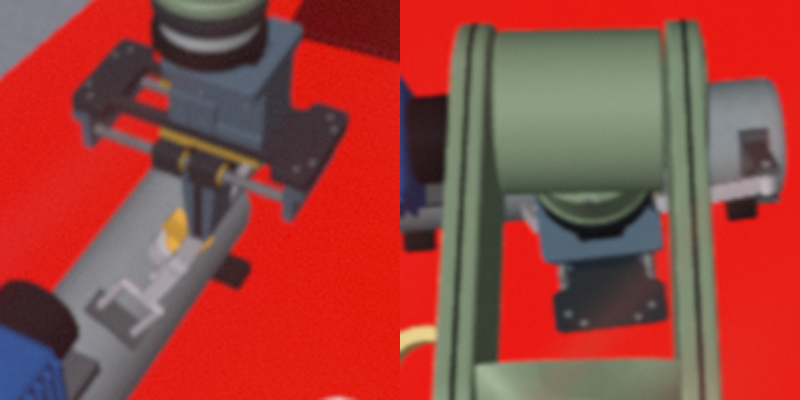

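The fingers stand over the strap, with the strap and hook visible below the tips, running down to the eye near crop (150,300). I'll go on in small steps and watch the force.

```bash
cat > f.py <<'E'
from h import *
s=env.state();R,o=port(*np.load("fit.npy"))
print("t %.1f port %s F %s Fz' %.1f Fport %s"%(s["time_s"],(R.T@(s["ee_pos"]-o)).round(1),s["force"].round(1),s["force"]@R[:,2],(R.T@s["force"]).round(1)))
E
python3 f.py
python3 -m jog '{"jaw":[0,0],"slide":[[0.08,0.16,0.22],[0,0,0]],"spin":[0,0]}' >/dev/null; python3 f.py
python3 -m jog '{"jaw":[0,0],"slide":[[0.07,0.13,0.22],[0,0,0]],"spin":[0,0]}' >/dev/null; python3 f.py
python3 -m jog '{"jaw":[0,0],"slide":[[0.05,0.13,0.22],[0,0,0]],"spin":[0,0]}' >/dev/null; python3 f.py
```

```text
t 19.9 port [ -2.4  40.6 102.5] F [-0.4  0.3  0.6] Fz' 0.7 Fport [0.  0.4 0.7]
t 20.1 port [ 0.2 42.4 95.2] F [-0.1 -0.1  0. ] Fz' 0.1 Fport [-0.1 -0.1  0.1]
t 20.3 port [ 1.  44.2 88.1] F [-0.  -0.4  3.6] Fz' 3.1 Fport [ 1.7 -0.4  3.1]
t 20.5 port [ 2.1 45.8 80.4] F [ 0.9  0.4 -0.1] Fz' -0.6 Fport [ 0.8  0.3 -0.6]
```

```bash
python3 -m jog '{"jaw":[0,0],"slide":[[0.05,0.1,0.18],[0,0,0]],"spin":[0,0]}' >/dev/null; python3 f.py
python3 -m jog '{"jaw":[0,0],"slide":[[0.03,0.1,0.18],[0,0,0]],"spin":[0,0]}' >/dev/null; python3 f.py
python3 -m jog '{"jaw":[0,0],"slide":[[0.03,0.1,0.18],[0,0,0]],"spin":[0,0]}' >/dev/null; python3 f.py
```

```text
t 20.7 port [ 1.4 47.3 74.1] F [-0.6 -0.1  0.4] Fz' 0.7 Fport [-0.3 -0.   0.7]
t 20.9 port [ 0.2 48.5 67.5] F [-0.  -0.5 -0.3] Fz' -0.2 Fport [-0.2 -0.5 -0.2]
t 21.1 port [-0.3 49.5 61.1] F [ 0.4 -0.2 -0.6] Fz' -0.7 Fport [ 0.1 -0.2 -0.7]
```

```bash
python3 - <<'E'
from h import *
f=env.grab_frame("side")[:,:,::-1].copy(); cv2.imwrite("pics/raw6.png",f)
x0,y0=265,150
a=cv2.resize(f[y0:y0+75,x0:x0+100],(800,600),interpolation=cv2.INTER_CUBIC)
R,o=port(*np.load("fit.npy"))
for q,col in((0,(255,0,0)),(.15,(0,255,0)),(.3,(255,255,0))):
    for r in(100,120,150,193):
        u=(proj("side",R@[0,-95+r*np.cos(q),48+r*np.sin(q)]+o)[0]-[x0,y0]+.5)*8
        cv2.circle(a,tuple(int(v) for v in u),4,col,-1)
cv2.imwrite("pics/c6.png",a)
E
```

```text
(no output)
```

View pics/c6.png

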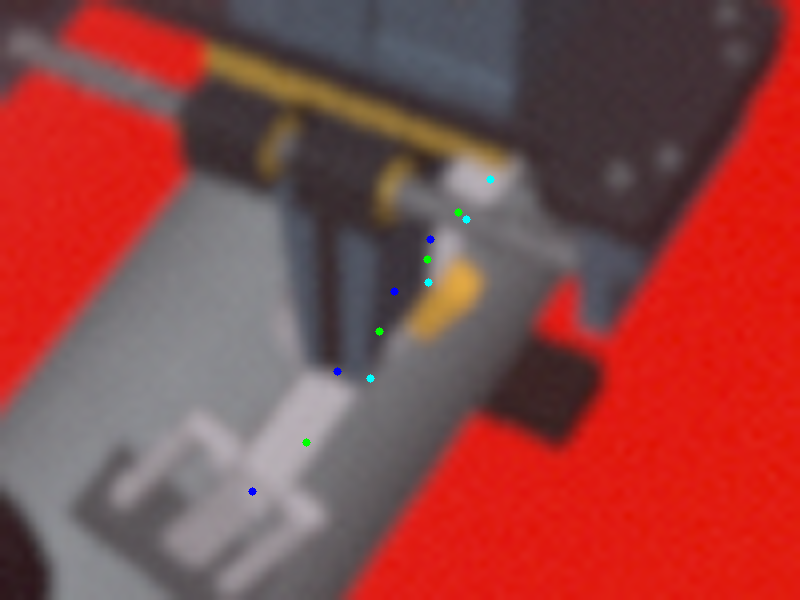

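The strap is down near q = 0, with the hook around the eye bar (bar from crop (190,420) to (316,516)) and the fingertips just above it at (330,370). I'll press home and watch the force.

```bash
python3 -m jog '{"jaw":[0,0],"slide":[[0.05,0.05,0.09],[0,0,0]],"spin":[0,0]}' >/dev/null; python3 f.py
python3 -m jog '{"jaw":[0,0],"slide":[[0.05,0.05,0.09],[0,0,0]],"spin":[0,0]}' >/dev/null; python3 f.py
python3 -m jog '{"jaw":[0,0],"slide":[[0.05,0.05,0.09],[0,0,0]],"spin":[0,0]}' >/dev/null; python3 f.py
```

```text
t 21.4 port [ 0.4 50.9 58.6] F [ 0.2  0.4 -0.5] Fz' -0.5 Fport [-0.1  0.4 -0.5]
t 21.6 port [ 0.8 51.8 56.5] F [-2.4 -1.4  3.4] Fz' 4.2 Fport [-0.5 -1.2  4.2]
t 21.8 port [ 0.7 51.9 55.9] F [-8.6 -6.2 17.6] Fz' 19.8 Fport [ 0.9 -5.4 19.8]
```

```bash
python3 -m jog '{"jaw":[0,0,0],"slide":[[0,0.02,0.03],[0,0,0],[0,0,0]],"spin":[0,0,0]}' >/dev/null; python3 f.py
python3 -m jog '{"jaw":[0,0,0],"slide":[[0,0.01,0.02],[0,0,0],[0,0,0]],"spin":[0,0,0]}' >/dev/null; python3 f.py
```

```text
t 22.1 port [ 0.7 51.9 55.8] F [-10.5  -5.6  23.3] Fz' 25.7 Fport [ 2.2 -4.5 25.7]
t 22.4 port [ 0.6 51.9 55.7] F [-12.3  -5.   26. ] Fz' 28.8 Fport [ 2.  -3.8 28.8]
```

It is hard against the stop at 29 N, well over the 15 N needed. Backing off along z', then toward the robot.

```bash
python3 -m jog '{"jaw":[0,0,0,0,0],"slide":[[0,-0.1,-0.17],[0,-0.3,-0.52],[0,-0.3,-0.6],[0,-0.3,-0.9],[0,-0.3,-0.9]],"spin":[0,0,0,0,0]}'
python3 -m jog '{"jaw":[0,0,0,0,0,0,0,0],"slide":[[0,-1,-0.1],[0,-1,-0.1],[0,-1,-0.1],[0,-1,-0.1],[0,-1,-0.1],[-0.5,-0.5,0],[-0.5,-0.5,0],[0,0,0]],"spin":[0,0,0,0,0,0,0,0]}'
python3 - <<'E'
from h import *
R,o=port(*np.load("fit.npy"))
for n in("side","top"):
    f=env.grab_frame(n)[:,:,::-1].copy();cv2.imwrite(f"pics/{n}7.png",f)
    old=cv2.imread(f"pics/{n}0.png")
    # cross-profile samples over strap at r=130: along y'-fixed, x' from -25..25 for plane z' by q
    for r in(70,130,150,170):
        row=[]
        for x in range(-24,25,4):
            u=proj(n,R@[x,-95+r,53]+o)[0];p=cv2.getRectSubPix(cv2.cvtColor(f,cv2.COLOR_BGR2GRAY),(1,1),tuple(map(float,u)))[0,0];row.append(int(p))
        print(n,r,row)
    row=[]
    for r in range(150,231,5):
        u=proj(n,R@[0,-95+r,53]+o)[0];row.append(int(cv2.getRectSubPix(cv2.cvtColor(f,cv2.COLOR_BGR2GRAY),(1,1),tuple(map(float,u)))[0,0]))
    print(n,"along r150..230",row)
go()
E
```

```text
time_s: 22.85
ee_pos: [497.7, 27.8, 272.7]
ee_rot: [-180.0, -0.0, 95.6]
force: [0.7, -0.4, -0.5]
gripper_width: 0.4
gripper_force: 0.0
time_s: 23.65
ee_pos: [320.7, -20.5, 287.3]
ee_rot: [180.0, 0.0, 95.5]
force: [0.5, 0.4, 0.3]
gripper_width: 0.3
gripper_force: 0.0
side 70 [105, 112, 107, 103, 139, 181, 184, 175, 131, 118, 114, 112, 114]
side 130 [100, 108, 115, 135, 159, 180, 184, 185, 166, 167, 166, 166, 147]
side 150 [98, 108, 113, 119, 132, 175, 183, 185, 167, 166, 164, 155, 144]
side 170 [98, 104, 112, 118, 132, 173, 184, 184, 154, 143, 143, 143, 143]
side along r150..230 [183, 184, 183, 185, 184, 184, 184, 183, 184, 168, 160, 151, 146, 138, 124, 99, 91]
top 70 [91, 91, 92, 94, 163, 179, 178, 150, 118, 123, 128, 132, 137]
top 130 [87, 87, 88, 88, 146, 178, 179, 161, 118, 122, 127, 130, 135]
top 150 [87, 87, 87, 88, 141, 177, 181, 168, 122, 122, 127, 132, 135]
top 170 [87, 87, 85, 87, 137, 177, 180, 170, 107, 112, 156, 97, 77]
top along r150..230 [181, 182, 181, 180, 180, 181, 180, 181, 178, 122, 99, 99, 100, 100, 101, 101, 101]
t 23.8 p [322.3 -19.6 287.3] rot [179.9  -0.   95.5] F [ 0.3 -0.  -0.1] w 0.3 q [ -6.  -8. 109.   0.  79. -11.]
```

In both views the strap lies straight along y' at q ≈ 0 (centred near x' = 0 at every r, end at 193 mm). The robot is clear, so I'm handing in.

```bash
python3 -c "
from workcell import env
print(env.job_done())"
```

```text
the job is handed in; nothing more can be done
None
```

I handed the job in at about 24 s: the plug is turned about 0.4 rad past an estimated bite point, the keeper is pressed to its stop with 29 N and released, and the arm never went near the bottle, jar or tape; I could not see the gate itself, so its snapping shut is inferred from the strap lying flat at 0.

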